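Shut the castings drawer and hold up a bushing in the tongs

TASK

Finish the inspection round: first push the open top drawer of the little blue cabinet fully shut on the passed castings. Then take the sample tongs off their wooden rest, close their red jaws on the brass bushing standing on the green mat, and lift it so that the whole bushing is well above the cabinet's top (at least 17 cm above the bench, clear of everything); finish while still holding it there, still, in the tongs. Touch the brass bushing only with the tongs, and leave the two other bushings and the roll of tape where they are.

Things in the scene. Friction and masses are not known exactly. Their poses are not given: they have to be found in the camera images.
- cabinet_drawer0 (a joint): opening of the top drawer, m: 0 is fully shut, it starts 0.05 to 0.085 open. The drawer runs out of the cabinet towards the robot, along minus the x axis of cabinet_drawer0_handle; it stays where it is left, moves with a push of a few newtons and stops hard at 0
- cabinet_drawer0_handle (a point): grip point of the top drawer's steel bar handle, 96 mm above the bench: a round bar 11 mm thick and 96 mm long, level, parallel to the drawer front and with its middle 35 mm in front of it (34 mm below the cabinet's top). Its x axis points level from the handle into the cabinet (the way to push the drawer shut), z up
- cabinet: small blue steel cabinet with two drawers, fixed to the bench: 200 mm deep (x), 170 mm wide (y), 130 mm tall. Origin at the centre of its underside, x from its front to its back, z up
- tongs_grip (a point): where to grip the sample tongs (100 g): midway between the two steel arms, half-way up. x points along the tongs to the jaws, y across the arms (squeeze this way), z up. Arms: upright strips 22 mm high, 3 mm thick, flat from 60 mm behind to 30 mm ahead of here; 44 mm over their outsides when free. Springs push each arm out with 5 N here when free, 8 N when squeezed to 27 mm
- tongs_jaws (a point): middle between the red jaws, half-way up, 66 mm ahead (x) of the grip point; same axes. The jaws are 22 mm high and 32 mm long, slightly hollowed; their gap here is 58 mm when free, 75 mm over all. Squeezing the arms by 1 mm at the grip point narrows the gap by 1.65 mm; at 27 mm over the arms the jaws meet the 30 mm body of the bushing
- tongs_pin (a point): hinge pin of the tongs, 14 mm in diameter, upright, 100 mm behind the grip point, half-way up; same axes. Springs hold the two arms apart about it
- brass_centre (a point): brass bushing, to be picked with the tongs: a machined bushing: upright cylinder 30 mm in diameter and 45 mm tall, with a foot flange 38 mm in diameter and 5 mm thick, and a black dot for the bore on top; 110 g. This point is its centre, 22.5 mm above its underside; z is its axis. It stands upright on the mat in any of three places
- mat: green mat, fixed: 120 x 290 x 5 mm, its top 5 mm above the bench; origin at the centre of its underside, long side along y. The three bushings stand on it in a row along y, 80 to 120 mm apart, in any order
- rest: wooden rest under the tongs, fixed: a 4 mm foot plate 50 mm wide with two cross blocks, tops 24 mm above the bench. Origin on the bench right below the tongs' grip point, x along the tongs. Blocks run from 100 to 70 mm behind (50 mm wide) and from 48 to 68 mm ahead (100 mm wide); in between there is room for fingers
- dark_centre (a point): dark steel bushing, leave alone: a machined bushing: upright cylinder 30 mm in diameter and 45 mm tall, with a foot flange 38 mm in diameter and 5 mm thick, and a black dot for the bore on top. This point is its centre
- bright_centre (a point): bright aluminium bushing, leave alone: a machined bushing: upright cylinder 30 mm in diameter and 45 mm tall, with a foot flange 38 mm in diameter and 5 mm thick, and a black dot for the bore on top. This point is its centre
- tape_centre (a point): roll of yellow tape lying flat, leave alone: a ring 90 mm in outer and 64 mm in inner diameter, 25 mm high, lying on the bench to the right of the mat. This point is its centre
There are look-alikes about, which are no part of the job. Several things look just like the part that bears brass_centre: the one meant starts farthest to the robot's right.

How it is judged:
By the outcome, as a careful person would: the job done as asked, in the order asked, and still so for the second after the job is handed in, while the arm keeps its last pose, push and grip.
It also fails if it takes over 61 s, if anything falls off the work surface, if the arm or the gripper's body presses on something with over 40 N, if the wrist force passes 120 N, or if a joint passes its speed limit or range.

ROBOT

A 6-joint arm with a two-finger parallel gripper is mounted at the origin on the work surface. World frame = base frame: x ahead of the robot, y to its left, z up, the work surface at z = 0. Lengths are in m, angles in rad, forces in N, time in s.
With the tool pointing down it reaches from about 0.275 to 0.825 m from the base axis. Payload 4.9 kg.
Tool frame: the origin (TCP) lies midway between the tips of the shut fingers; the grasp point (between the pads) lies 19 mm behind it (bot.grip_depth is the distance from the TCP to the grasp point, in m); z points along the fingers, y is the line along which they close (so a half turn about z gives the same grasp; the last joint's range is limited). The gripper opens to 85 mm and grips with 20 to 120 N. Pads are 22 mm wide; open, the fingers measure 114 mm over their backs; the gripper's body (76 mm by 85 mm) begins 54 mm behind the grasp point. The pads swing forward as they close: fully open they stand 13 mm farther back than shut.
Start: joints at [1.118, 0.326, -0.193, 1.052, 0, 1.437], TCP at [0.172, 0.522, 0.231] pointing down, gripper open.
Joint ranges: [-2.65, 2.65], [-0.97, 1.79], [-1.3, 1.35], [-1.93, 2.1], [-1.47, 1.37], [-3.14, 3.14]. Speed limits (rad/s): [2.57, 2.57, 3.14, 3.14, 3.14, 3.14].

INTERFACE

Orientations are given as a unit quaternion [w, x, y, z].
In Python, from cell import bot gives the robot as it stands. Calls block until the motion is done:
- bot.move_pose(position, orientation): joint-space move of the TCP to a pose.
- bot.move_linear(position, speed=0.15, rotation=None, until_force=None): straight line of the TCP; rotation=None keeps the orientation; speed is the mean speed in m/s. With until_force (N) it stops when the force on the tool has changed by that much, and returns True; else False.
- bot.goto_joints(angles): joint-space move.
- bot.set_gripper(opening, grasp_force=None): opening from 0.0 (shut) to 1.0 (fully open); grasp_force is the grip in N (None keeps the last); returns when the fingers have stopped.
- bot.wait(seconds).
- bot.solve_ik(position, orientation): joint angles nearest the present ones, or None.
- bot.camera(name): name is "scene" or "top"; returns the picture (420x560x3 uint8, red, green, blue); there is no depth.
- bot.calibration(name): a dict with "mtx" (3x3 intrinsics, pixels), "extrinsics" (4x4, takes a point from world to camera coordinates). Camera axes: x right, y down, z forward; pixel columns grow to the right and rows downward; lengths in m; the calibration is good to about 2 mm. A picture is of the moment at which its call begins. calibration takes no time and is no camera call.
A pose or a line that the arm cannot do raises bot.PlanningError and nothing moves.
- bot.close_job(): hands the job in; it is judged then, once.
Trained networks look in the newest picture that a camera, given by its name, has taken for a name from the list of things; names that differ only in an ending like _2 or _b are one class to them, and where a whole thing is asked for, a point or a joint stands for the part that bears it (a point fixed in the world has none). Each returns a list of dicts, best first, with "confidence" (0 to 1); they miss things now and then, are a little off and sometimes report something else, mostly with a low value. They report only what shows in the picture. A call takes as long as a camera call. They do not tell look-alikes from the thing itself.
- bot.search_frame(camera, thing): "bbox" ([left, top, width, height] in pixels, round what is visible of it).
Readings, each from a call of its own:
- bot.read_clock(): time.
- bot.read_joint_positions(): joint angles.
- bot.read_joint_vel(): joint speeds.
- bot.read_joint_efforts(): joint torques, N m.
- bot.read_position(): TCP position.
- bot.read_tool_rot(): TCP orientation.
- bot.read_ft_force(): force on the tool from outside, world axes, zero at the start.
- bot.read_moment(): the same for the moment, N m.
- bot.read_gripper_width(): opening from 0.0 (shut) to 1.0 (fully open).
- bot.read_finger_force(): force on a finger pad.
Only numpy, scipy, OpenCV 4.12 (cv2) and the standard library are available. Lean on these libraries where they do the work, as an engineer would, in place of code of your own. Each camera call takes 0.05 s, during which the arm holds its last target. There are 200 camera calls.

## Working session

There is one attempt and no reset: what is moved stays moved. The work goes in short steps, each a Python script; the robot and the scene stay as the last script left them, time stands still between calls to the robot, and variables do not carry over. Pictures are saved under pics/ and viewed, at most 10 in all, crops included, and the job is handed in when it is done.

```bash
mkdir -p pics
python3 - <<'E'
from cell import bot
import cv2,numpy as np
ims={}
for c in("scene","top"):
    ims[c]=bot.camera(c); cv2.imwrite(f"pics/{c}0.png",ims[c][...,::-1])
    k=bot.calibration(c); print(c,np.round(k["mtx"],1).tolist(),np.round(k["extrinsics"],4).tolist())
    for t in["cabinet_drawer0_handle","cabinet","tongs_grip","brass_centre","mat","rest","dark_centre","bright_centre","tape_centre"]:
        print(t,[(np.round(d["bbox"]).tolist(),round(d["confidence"],2)) for d in bot.search_frame(c,t)])
print(bot.read_clock())
E
```

```text
scene [[527.6, 0.0, 276.5], [0.0, 527.6, 211.3], [0.0, 0.0, 1.0]] [[-0.3594, 0.9331, -0.0102, 0.2206], [0.5868, 0.2175, -0.78, -0.2504], [-0.7256, -0.2863, -0.6257, 1.6398], [0.0, 0.0, 0.0, 1.0]]
cabinet_drawer0_handle [([346.0, 218.0, 83.0, 52.0], 0.93)]
cabinet [([351.0, 214.0, 154.0, 161.0], 0.74), ([347.0, 216.0, 80.0, 54.0], 0.22)]
tongs_grip [([143.0, 158.0, 68.0, 42.0], 0.91), ([150.0, 171.0, 66.0, 38.0], 0.49), ([345.0, 215.0, 84.0, 56.0], 0.48)]
brass_centre [([303.0, 209.0, 14.0, 24.0], 0.78), ([268.0, 296.0, 14.0, 26.0], 0.68), ([315.0, 191.0, 11.0, 22.0], 0.67), ([255.0, 237.0, 18.0, 23.0], 0.52)]
mat [([191.0, 224.0, 137.0, 73.0], 0.69)]
rest [([149.0, 170.0, 65.0, 38.0], 0.64)]
dark_centre [([293.0, 251.0, 15.0, 22.0], 0.65), ([349.0, 209.0, 79.0, 60.0], 0.49)]
bright_centre [([212.0, 229.0, 18.0, 25.0], 0.73)]
tape_centre [([124.0, 232.0, 38.0, 37.0], 0.88)]
top [[446.6, 0.0, 279.9], [0.0, 446.6, 213.4], [0.0, 0.0, 1.0]] [[0.0226, -0.9997, -0.0017, -0.0294], [-0.9905, -0.0221, -0.1359, 0.5736], [0.1358, 0.0048, -0.9907, 1.0829], [0.0, 0.0, 0.0, 1.0]]
cabinet_drawer0_handle [([133.0, 177.0, 77.0, 70.0], 0.76), ([393.0, 231.0, 40.0, 74.0], 0.26)]
cabinet [([76.0, 114.0, 131.0, 132.0], 0.95), ([392.0, 229.0, 43.0, 74.0], 0.46)]
tongs_grip [([391.0, 228.0, 45.0, 78.0], 0.77)]
brass_centre [([253.0, 246.0, 14.0, 14.0], 0.57), ([278.0, 191.0, 16.0, 13.0], 0.56), ([250.0, 276.0, 16.0, 17.0], 0.51), ([248.0, 133.0, 12.0, 18.0], 0.49)]
mat [([228.0, 170.0, 117.0, 53.0], 0.93)]
rest [([382.0, 235.0, 47.0, 70.0], 0.79)]
dark_centre [([245.0, 182.0, 14.0, 17.0], 0.5)]
bright_centre [([320.0, 188.0, 11.0, 14.0], 0.76), ([75.0, 113.0, 129.0, 133.0], 0.5)]
tape_centre [([372.0, 153.0, 35.0, 35.0], 0.61)]
1.0
```

```bash
python3 -c "
import cv2
a=cv2.imread('pics/top0.png')[90:320,60:450];cv2.imwrite('pics/top0c.png',cv2.resize(a,None,fx=2.05,fy=2.05,interpolation=2))
a=cv2.imread('pics/scene0.png')[140:390,110:510];cv2.imwrite('pics/scene0c.png',cv2.resize(a,None,fx=2,fy=2,interpolation=2))"
```

```text
(no output)
```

View pics/top0c.png

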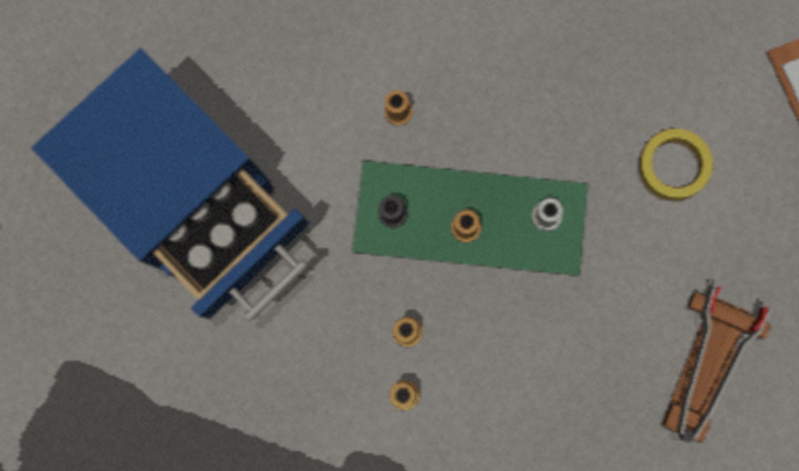

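View pics/scene0c.png

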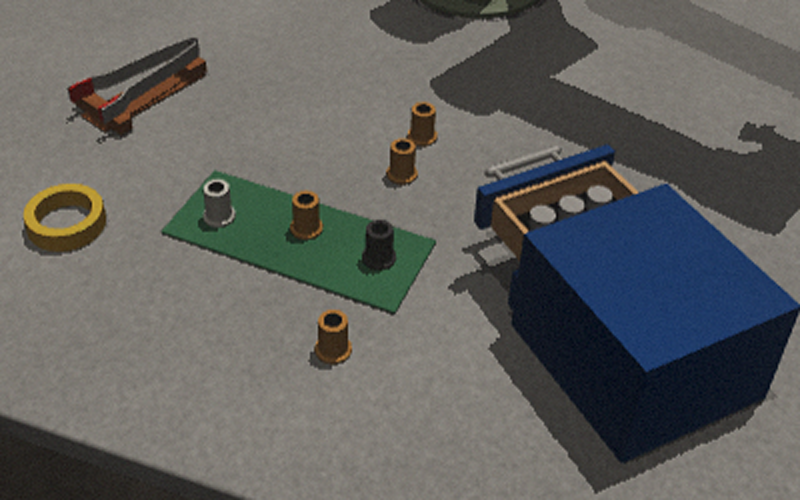

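The four brass-coloured bushings in top-image pixels are (287,199) on the mat, (254,142), (258,250) and (257,283). The one meant is (287,199): it is farthest right, and it stands on the mat between dark and bright. I'll confirm it and the tongs in enlarged crops.

```bash
cat > h.py <<'E'
from cell import bot
import cv2,numpy as np
from scipy.spatial.transform import Rotation as R
def ray(c,uv,z):
    k=bot.calibration(c);K,E=k["mtx"],k["extrinsics"]
    o=-E[:3,:3].T@E[:3,3]; d=E[:3,:3].T@np.linalg.inv(K)@[uv[0],uv[1],1]
    return o+d*(z-o[2])/d[2]
def proj(c,p):
    k=bot.calibration(c);q=k["extrinsics"][:3,:3]@p+k["extrinsics"][:3,3];q=k["mtx"]@q;return q[:2]/q[2]
def down(yaw): # tool z down, tool x toward yaw
    c,s=np.cos(yaw),np.sin(yaw)
    q=R.from_matrix(np.c_[[c,s,0],[s,-c,0],[0,0,-1]]).as_quat();return np.r_[q[3],q[:3]]
E
python3 - <<'E'
from h import *
print("top brass",ray("top",(60+466/2.05,90+221/2.05),.05),"scene",ray("scene",(263,240),.05))
for p in[(249,315),(304,262)]:print("handle top",ray("top",(60+p[0]/2.05,90+p[1]/2.05),.096+.005))
for p in[(489,172),(560,152)]:print("handle scene",ray("scene",(110+p[0]/2,140+p[1]/2),.101))
for p in[(33,148),(141,49),(250,160),(140,262)]:print("cab top",ray("top",(60+p[0]/2.05,90+p[1]/2.05),.13))
for n,p in dict(dark=(393,207),bright=(550,211)).items():print(n,ray("top",(60+p[0]/2.05,90+p[1]/2.05),.05))
T=cv2.imread('pics/top0.png');S=cv2.imread('pics/scene0.png')
f=lambda im,x,y,w,h,s:cv2.resize(im[y:y+h,x:x+w],(w*s,h*s),interpolation=cv2.INTER_CUBIC)
a=f(T,375,215,80,100,5);b=f(T,262,170,50,60,5);c=f(T,160,200,60,50,5)
o=np.zeros((560,700,3),np.uint8);o[:500,:400]=a;o[:300,400:650]=b;o[300:550,400:700]=c
cv2.imwrite('pics/z.png',o)
E
```

```text
top brass [ 0.61249502 -0.03420389  0.05      ] scene [ 0.61364357 -0.03174501  0.05      ]
handle top [0.48876407 0.21302642 0.101     ]
handle top [0.5514182  0.15264538 0.101     ]
handle scene [0.55614765 0.15754464 0.101     ]
handle scene [0.49634349 0.22162481 0.101     ]
cab top [0.67231268 0.46379268 0.13      ]
cab top [0.79283446 0.34824119 0.13      ]
cab top [0.66376813 0.21469081 0.13      ]
cab top [0.54371429 0.33226709 0.13      ]
dark [0.62786031 0.05534594 0.05      ]
bright [ 0.6271605  -0.13649791  0.05      ]
```

View pics/z.png

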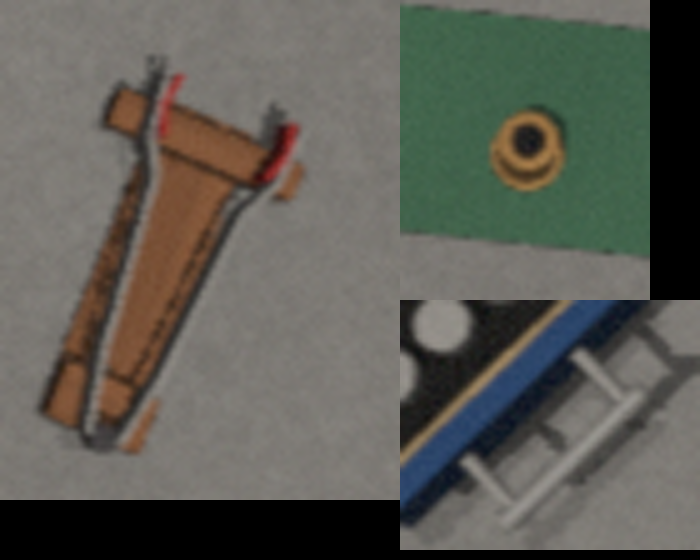

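The crops confirm it: the brass bushing on the mat has its bore at top px (287.6,198). The handle bar runs (181.6,243.4)–(207,219.4), the tongs' pin is at about (395,302) and the jaws are at about (422,236). Next I'll push the drawer.

Run:
```python
from h import *
e=[ray("top",p,.1) for p in[(181.6,243.4),(207,219.4)]];h=(e[0]+e[1])/2
d=e[1]-e[0];print("handle",h,"len",np.linalg.norm(d),"yaw",np.degrees(np.arctan2(d[0],-d[1])))
yaw=np.radians(45.6);u=np.array([np.cos(yaw),np.sin(yaw),0])
P=h-u*.05;P[2]=.20;best=None
for y in(yaw,yaw+np.pi):
    q=bot.solve_ik(P,down(y));print(y,None if q is None else np.round(q,2))
    if q is not None and(best is None or abs(q[5])<abs(best[0][5])):best=(q,y)
o=down(best[1])
bot.set_gripper(0.0,40)
bot.move_pose(P,o)
P[2]=.083;bot.move_linear(P,.15)
f=bot.move_linear(P+u*.026,.06,until_force=20);print("early",f)
r=bot.move_linear(P+u*.16,.035,until_force=20)
p=bot.read_position();print(r,p,"contact travel",(p-P)@u,bot.read_ft_force())
r=bot.move_linear(p+u*.006,.01,until_force=12);p2=bot.read_position();print(r,(p2-p)@u,bot.read_ft_force())
bot.move_linear(p2-u*.05,.12);q=p2-u*.05;q[2]=.25;bot.move_linear(q,.2)
for c in("top","scene"):cv2.imwrite(f"pics/{c}1.png",bot.camera(c)[...,::-1])
print(bot.read_clock())
T=cv2.imread('pics/top1.png')[90:320,60:460];cv2.imwrite('pics/z1.png',cv2.resize(T,None,fx=2,fy=2,interpolation=2))
```

```text
handle [0.51855326 0.18433424 0.1       ] len 0.08165425646708066 yaw 45.47998771152081
0.7958701389094143 [ 0.15  0.27 -0.36  0.95  0.    2.5 ]
3.9374627924992076 [ 0.15  0.27 -0.36  0.95  0.   -0.64]
early False
True [0.56100766 0.22827114 0.08212905] contact travel 0.11109549408060766 [ 0.63824585 -0.63480423 -0.02545887]
True -0.00032083048198647626 [ 0.09748239 -0.55764013 -0.69589834]
9.5833
```

View pics/z1.png

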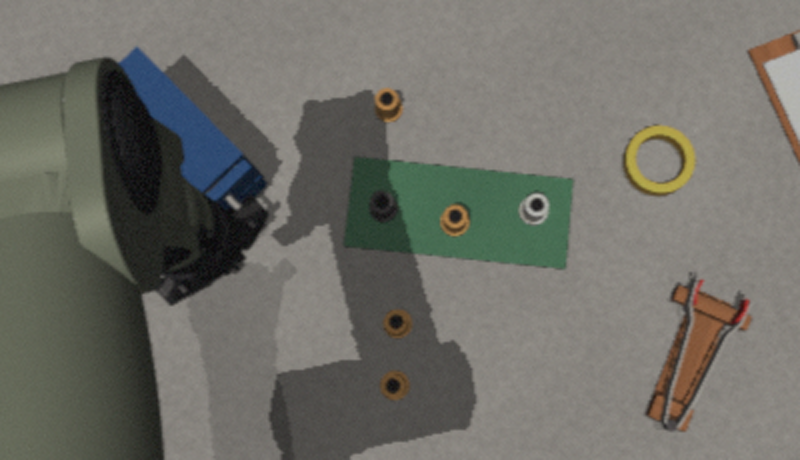

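The drawer met its hard stop: force rose to the limit, and the second push gave no travel. In the picture the handle now sits close against the cabinet front at about (245,205) in the crop. Next I'll locate the tongs, with a model overlay in both views.

Run:
```python
from h import *
A=lambda x,y:(375+x/5,215+y/5)
pin=ray("top",A(102,437),.046);jf=(ray("top",A(175,75),.046)+ray("top",A(297,125),.046))/2
d=jf-pin;yaw=np.arctan2(d[1],d[0]);L=np.linalg.norm(d);u=np.array([np.cos(yaw),np.sin(yaw),0])
m=(pin+jf)/2; g=m+u*(100-91)/1000; g[2]=.035   # centre the 182 mm span
print("L",L,"yaw",np.degrees(yaw),"grip",g)
v=np.array([-u[1],u[0],0])
o=np.zeros((590,790,3),np.uint8);x0=0
for c,(x,y,w,h) in dict(top=(375,215,78,100),scene=(130,145,98,72)).items():
    s=5 if c=="top" else 4
    im=cv2.imread(f"pics/{c}1.png")[y:y+h,x:x+w];im=cv2.resize(im,None,fx=s,fy=s,interpolation=2)
    def pt(a,b,z=.046):
        q=proj(c,g+u*a+v*b+[0,0,z-.035]);return tuple(int(t) for t in((q-[x,y]+.5)*s))
    for sg in(1,-1):
        cv2.polylines(im,[np.array([pt(-.1,0),pt(-.06,sg*.0088),pt(.03,sg*.0286)])],False,(255,255,0),1)
        cv2.polylines(im,[np.array([pt(.05,sg*.029),pt(.082,sg*.029),pt(.082,sg*.0375),pt(.05,sg*.0375)])],True,(0,255,255),1)
    cv2.polylines(im,[np.array([pt(.048,.05,.024),pt(.068,.05,.024),pt(.068,-.05,.024),pt(.048,-.05,.024)])],True,(0,255,0),1)
    cv2.circle(im,pt(0,0,.035),3,(255,0,255),-1)
    o[:im.shape[0],x0:x0+im.shape[1]]=im;x0+=im.shape[1]+5
S=cv2.imread("pics/scene1.png")[210:300,330:430];o[300:570,400:700]=cv2.resize(S,None,fx=3,fy=3,interpolation=2)
cv2.imwrite("pics/ov.png",o)
for y in(yaw,yaw+np.pi):print(y,bot.solve_ik([g[0],g[1],.013],down(y)))
```

```text
L 0.17935200928340692 yaw -22.423415469346487 grip [ 0.45256481 -0.3396398   0.035     ]
-0.3913624294827258 [-0.77424946  0.58876145 -0.40520528  0.5768296   0.          2.75870563]
2.7502302241070673 [-0.77424946  0.58876145 -0.40520528  0.5768296   0.         -0.38288703]
```

View pics/ov.png

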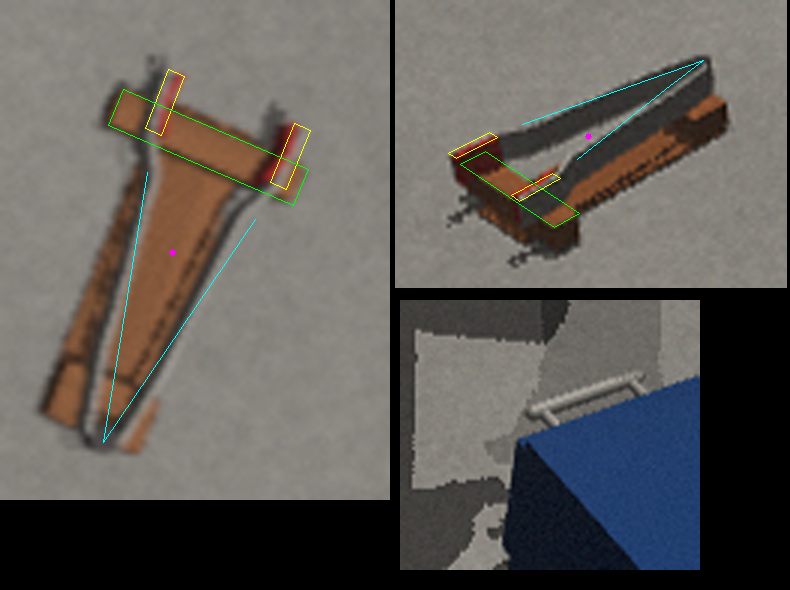

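The overlay fits in both views to about 3 mm, with the grip point at top px (409.4,265.4). The scene crop shows the drawer flush and shut. Next I'll grip the tongs lightly and carry them over the bushing.

Run:
```python
from h import *
g=np.array([.4526,-.3396]);yaw=np.radians(-22.4)
bot.set_gripper(1.0,40)
bot.move_pose([*g,.16],down(yaw+np.pi))
bot.move_linear([*g,.014],.15)
bot.set_gripper(.46,40);print("w",bot.read_gripper_width(),bot.read_finger_force())
bot.set_gripper(.42,40);print("w",bot.read_gripper_width(),bot.read_finger_force(),bot.read_position())
f0=bot.read_ft_force()
bot.move_linear([*g,.13],.10);print("df",bot.read_ft_force()-f0,bot.read_finger_force())
b=np.array([.613,-.033]);Y=np.radians(12);u=np.array([np.cos(Y),np.sin(Y)])
t=b-.066*u
bot.move_pose([*t,.13],down(Y+np.pi))
bot.wait(.3)
for c in("top","scene"):cv2.imwrite(f"pics/{c}2.png",bot.camera(c)[...,::-1])
print(bot.read_position(),bot.read_clock(),bot.read_finger_force())
a=cv2.resize(cv2.imread('pics/top2.png')[150:290,230:370],(400,400),interpolation=2)
s=cv2.resize(cv2.imread('pics/scene2.png')[150:290,190:330],(400,400),interpolation=2)
cv2.imwrite('pics/z2.png',np.hstack([a,s]))
```

```text
w 0.4683748018646524 7.687976824818179
w 0.42248768320876257 8.732508208158833 [ 0.45352543 -0.340483    0.01553762]
df [ 0.14882165 -0.36361733 -8.94621873] 6.113668722773582
[ 0.54842818 -0.04731094  0.12999999] 17.075 6.115644472247368
```

View pics/z2.png

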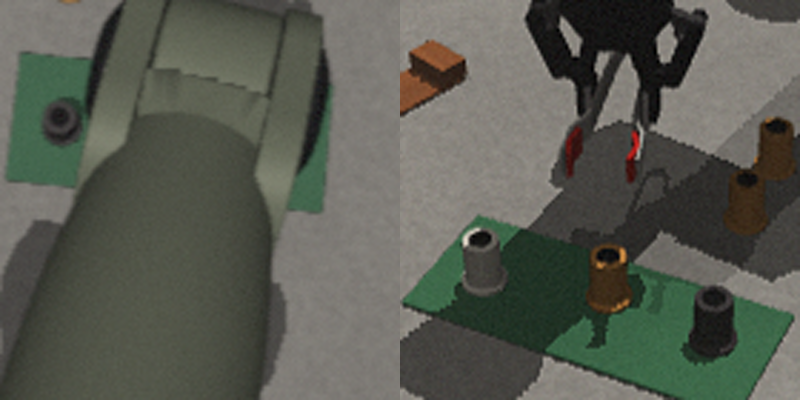

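Run:
```python
from h import *
u=np.array([np.cos(np.radians(12)),np.sin(np.radians(12)),0]);v=np.array([-u[1],u[0],0])
g=np.array([.5484,-.0473,.1495])
s=cv2.imread('pics/scene2.png')[170:250,225:315];k=7;s=cv2.resize(s,None,fx=k,fy=k,interpolation=2)
pt=lambda a,b,z:tuple(int(t) for t in((proj("scene",g+u*a+v*b+[0,0,z])-[225,170]+.5)*k))
w=.0225
for b in(w,-w):
    cv2.polylines(s,[np.array([pt(a,b,z) for a,z in((.05,-.011),(.082,-.011),(.082,.011),(.05,.011))])],True,(0,255,255),1)
    cv2.line(s,pt(-.1,0,.011),pt(.03,b*.8,.011),(255,255,0),1)
cv2.imwrite('pics/z3.png',s)
```

```text
(no output)
```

View pics/z3.png

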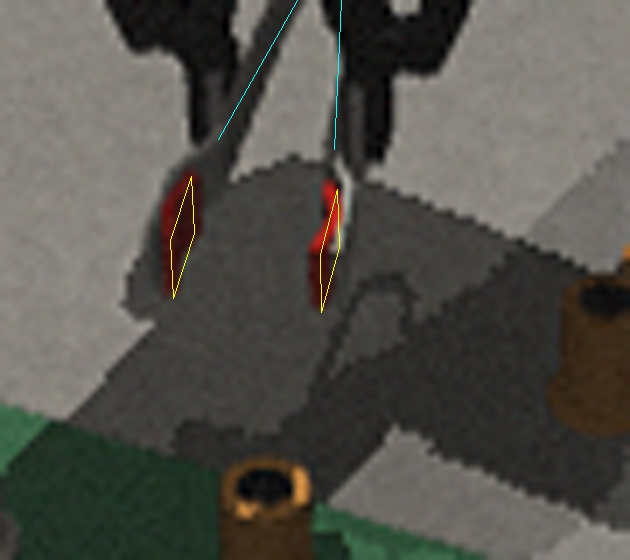

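The tongs sit level and match the model to about 2 mm, with the jaws at scene px (250,203)/(271,204). I'll shift 3 mm in +y, then descend, squeeze and lift.

Run:
```python
from h import *
t=np.array([.5484,-.0443])
bot.move_linear([*t,.09],.1)
r=bot.move_linear([*t,.018],.06,until_force=4)
p=bot.read_position();print(r,p,bot.read_ft_force())
if not r or p[2]<.022:
    bot.set_gripper(.2,60);w=bot.read_gripper_width();print("w",w,w*85,bot.read_finger_force())
    f0=bot.read_ft_force()
    bot.move_linear([*t,.06],.06);print(bot.read_ft_force()-f0)
    bot.move_linear([*t,.24],.12);bot.wait(.5)
    s=bot.camera("scene");cv2.imwrite('pics/s4.png',cv2.resize(s[60:300,120:440,::-1],None,fx=2.4,fy=2.4,interpolation=2))
    print(bot.read_position(),bot.read_gripper_width())
print(bot.read_clock())
```

```text
False [ 0.54879978 -0.04438323  0.01841681] [ 0.15480287  0.70740446 -1.9255656 ]
w 0.28768063457116566 24.45285393854908 58.66829752922058
[ 0.22917727  1.19130819 -2.7514082 ]
[ 0.54841699 -0.04430283  0.24001057] 0.2926472184567822
22.2667
```

```bash
ls pics
```

```text
ov.png
s4.png
scene0.png
scene0c.png
scene1.png
scene2.png
top0.png
top0c.png
top1.png
top2.png
z.png
z1.png
z2.png
z3.png
```

View pics/s4.png

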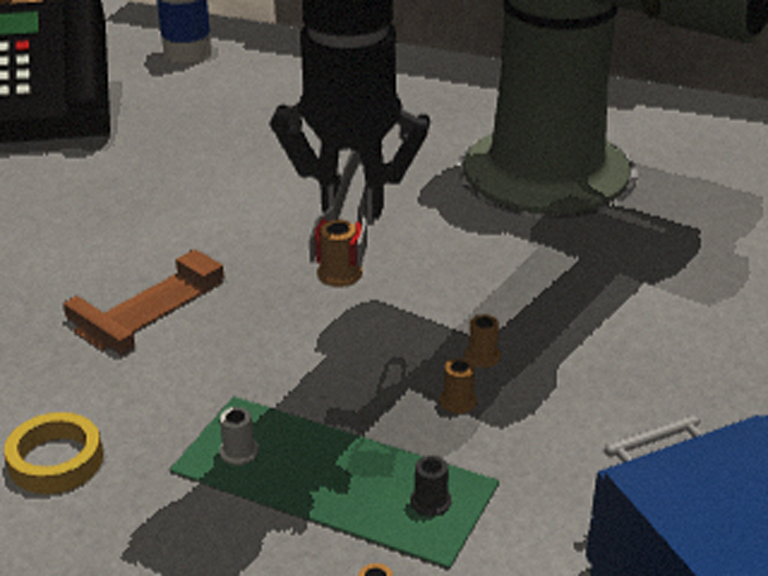

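The brass bushing is held upright in the red jaws at crop (338,250), with its underside about 0.22 m up. The drawer is shut, and the other bushings and the tape haven't moved.

```bash
python3 -c "
from h import *
print(bot.read_gripper_width(),abs(np.array(bot.read_joint_vel())).max());print(bot.close_job())"
```

```text
0.2926472184567822 0.0020661107473763088
the job is handed in; nothing more can be done
None
```

The job is handed in: the top drawer is shut, and the brass bushing is held still in the tongs with its underside about 22 cm above the bench; the other bushings and the tape were not touched.

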